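# Key and belt pulley back onto the bench lathe's spindle

### The arm

A 6-joint arm with a two-finger parallel gripper is mounted at the origin on the work surface. World frame = base frame: x ahead of the robot, y to its left, z up, the work surface at z = 0. Lengths are in m, angles in rad, forces in N, time in s.
With the tool pointing down it reaches from about 0.325 to 0.775 m from the base axis. Payload 5.5 kg.
Tool frame: the origin (TCP) lies midway between the tips of the shut fingers; the grasp point (between the pads) lies r.grasp_offset behind it (r.grasp_offset is the distance from the TCP to the grasp point, in m); z points along the fingers, y is the line along which they close (so a half turn about z gives the same grasp; the last joint's range is limited). The gripper opens to 85 mm and grips with 20 to 120 N. Pads are 22 mm wide; open, the fingers measure 114 mm over their backs; the gripper's body (76 mm by 85 mm) begins 54 mm behind the grasp point. The pads swing forward as they close: fully open they stand 13 mm farther back than shut.
Start: joints at [-1.259, 0.091, 1.231, -0, 1.82, -0.057], TCP at [0.216, -0.56, 0.231] pointing down, gripper open.
Joint ranges: [-2.87, 2.87], [-0.86, 2.18], [0.17, 2.46], [-1.51, 4.65], [0.06, 2.69], [-2.65, 2.65]. Speed limits (rad/s): [2.57, 2.57, 3.01, 3.14, 3.14, 3.14].

### API

Orientations are given as a rotation vector (axis times angle).
In Python, from plant import r, snapshot, trace, spot_point gives the robot as it stands. Calls block until the motion is done:
- r.reach(position, orientation): joint-space move of the TCP to a pose.
- r.movel(position, rot=None, speed=0.15): straight line of the TCP; rot=None keeps the orientation; speed is the mean speed in m/s.
- r.set_joints(angles): joint-space move.
- r.release() and r.clamp(newtons=None): open the fingers fully, or close them until they stop; newtons is the grip in N (None keeps the last).
- r.pause(seconds).
- r.inverse_kinematics(position, orientation): joint angles nearest the present ones, or None.
- r.state(): the state.
- snapshot(name): name is "scene" or "top" or "wrist"; returns a dict with "img" (384x512x3 uint8, red, green, blue), "K" (3x3 intrinsics, pixels), "dist_coeffs" ([k1, k2, p1, p2, k3] as OpenCV has them; the pictures are not rectified), "camera_from_world" (4x4, takes a point from world to camera coordinates); the wrist camera has in their place "T_tool_cam" (4x4, takes a point from camera to tool coordinates, whose origin is the TCP and whose axes are the flange's). Camera axes: x right, y down, z forward; pixel columns grow to the right and rows downward; lengths in m; the calibration is good to about 2 mm. A picture is of the moment at which its call begins: read the wrist's pose just before it. There is no depth.
A pose or a line that the arm cannot do raises r.PlanningError and nothing moves.
- r.job_done(): hands the job in; it is judged then, once.
Trained networks look in a picture, given as the dict that the camera call returned (one of the last four; its "shot" number tells which), for a name from the list of things; names that differ only in an ending like _2 or _b are one class to them, and where a whole thing is asked for, a point or a joint stands for the part that bears it (a point fixed in the world has none). Each returns a list of dicts, best first, with "conf" (0 to 1); they miss things now and then, are a little off and sometimes report something else, mostly with a low value. They report only what shows in the picture. A call takes as long as a camera call. They do not tell look-alikes from the thing itself.
- trace(target, picture): "region" (384x512 bool, what is visible of it).
- spot_point(target, picture): "position" ([x, y, z] in m, in world coordinates, good to about 4 mm: a listed point, or the origin of a listed thing).
The state is a dict: "t": time; "joints": joint angles; "dq": joint speeds; "tau": joint torques, N m; "tcp_pos": TCP position; "orientation": TCP orientation; "force": force on the tool from outside, world axes, zero at the start; "wrist_torque": the same for the moment, N m; "width": finger opening in m; "gripper_force": force on a finger pad.
Only numpy, scipy, OpenCV 4.12 (cv2) and the standard library are available. Lean on these libraries where they do the work, as an engineer would, in place of code of your own. Each camera call takes 0.05 s, during which the arm holds its last target. There are 200 camera calls.

### The job

Refit the drive pulley of the small bench lathe: lay the loose key in the slot of the spindle and seat it fully down, then slide the toothed pulley on with its keyway over the key until it is fully home against the spindle's shoulder, and let go. Feel the parts together with no more than a firm hand push, never force them, and leave the other things on the desk alone.

Things in the scene. Friction and masses are not known exactly. Their poses are not given: they have to be found in the camera images.
- lathe: Fixed grey bench lathe, 450 long. Origin: on the desk (z 0) under the spindle axis, in the plane of the shoulder; z up. The spindle axis lies along its y, 120 above the desk; the free drive end points to +y. The headstock (90 wide, top 156 above the desk) ends at y -25; the motor's small pulley (26 dia, axis at x 108, z 78) stands behind. Its bearings should not be loaded with more than 30 N.
- spindle (a joint): Turn of the spindle about +y (lathe frame), rad; 0: slot straight up; positive: slot leans to +x. Starts within 0.22 of 0. It turns stiffly (0.3 N m of bearing drag), springs nowhere and stays where it is left.
- slot (a point): Centre of the floor of the slot in the spindle; turns with the spindle: y along the slot, z out of it. Slot 8.6 wide, 24.8 long, closed at both ends (5.1 to 29.9 from the shoulder), floor 10 from the axis, i.e. 4 deep.
- seat (a point): Point on the spindle axis, 16 from the shoulder, where the pulley's origin is when it is home; turns with the spindle (y along the axis to the free end, z through the slot). The seat is 28 dia; the shoulder 35 dia.
- nose (a point): Point on the spindle axis at the free end of the 28 dia seat, 44 from the shoulder (2 mm chamfer); beyond it a threaded tip of 20 dia sticks out 12 more.
- key: Loose steel key, 8 wide (x), 24 long (y, round ends), 7 high; lies flat on the desk. Origin: centre of its underside. It drops freely into the slot and then stands 3 proud of the seat.
- pulley: Loose aluminium toothed pulley, 60 dia, 32 wide, 0.15 to 0.25 kg, both faces alike. Origin: bore centre at half width; y along the bore, z to the keyway. Bore 29.2 dia; keyway right through, its top 18.4 from the axis, its sides a light push fit on the key: 4 N of push as it starts, up to 15 N near home. Stands keyway up in the rest, axis level, 42 above the desk.
- rest: Fixed wooden rest with a trough along y, 46 wide (x), 40 long (y), 22 high, under the pulley. Origin: centre of its underside.
- paint_jar: Loose glass paint jar, 42 dia, 50 high; origin under its centre. Bystander.
- screwdriver: Loose screwdriver, 150 long, lying. Bystander.
- nozzle: Loose grey plastic jet nozzle of the model, a ring 42 dia, 22 high; origin under its centre. Bystander.
Mind the look-alikes: they are no part of the job. What is shaped like the pulley but blue is not meant.

How it is judged:
On the way, in this order (a step that is already met when the one before it is completed fails the run):
1. the key lies fully down in the slot, before the pulley goes on (z of key in the frame of slot between -0.0015 and 0.0015 m and distance between key and slot below 0.0025 m and angle between the z axis of key and the z axis of slot, either way round below 0.15 rad and angle between the y axis of key and the y axis of slot, either way round below 0.15 rad and distance between pulley and seat above 0.04 m), for 0.2 s.
2. the pulley is fully home over the key (y of pulley in the frame of seat below 0.0015 m and distance between pulley and seat below 0.0025 m and angle between the y axis of pulley and the y axis of seat, either way round below 0.07 rad and angle between the z axis of pulley and the z axis of seat, either way round below 0.15 rad), for 0.2 s.
At the end, for the whole second after the job is handed in: The key lies in the slot, within 1.5 mm of its floor; the pulley is on the spindle within 1.5 mm of its shoulder, bore along the axis and keyway over the key; both at rest and released (all of step 2 and z of key in the frame of slot between -0.0015 and 0.0015 m and distance between key and slot below 0.0025 m and angle between the z axis of key and the z axis of slot, either way round below 0.15 rad and angle between the y axis of key and the y axis of slot, either way round below 0.15 rad and linear speed of each of pulley, key below 0.01 m/s); the robot touches nothing.
It fails at once if lathe or spindle loaded with more than 35 N by any part or finger: forced (contact force between anything else and lathe above 35 N).
It fails at once if paint_jar disturbed (moved more than 15 mm) (distance of paint_jar from where it was at the start of the episode above 0.015 m).
It fails at once if screwdriver disturbed (moved more than 15 mm) (distance of screwdriver from where it was at the start of the episode above 0.015 m).
It fails at once if nozzle disturbed (moved more than 15 mm) (distance of nozzle from where it was at the start of the episode above 0.015 m).
It also fails if it takes over 67 s, if anything falls off the work surface, if the arm or the gripper's body presses on something with over 40 N, if the wrist force passes 120 N, or if a joint passes its speed limit or range.

## Working session

There is one attempt and no reset: what is moved stays moved. The work goes in short steps, each a Python script; the robot and the scene stay as the last script left them, time stands still between calls to the robot, and variables do not carry over. Pictures are saved under pics/ and viewed, at most 10 in all, crops included, and the job is handed in when it is done.

```bash
ls; mkdir -p pics
cat > h.py <<'E'
import numpy as np,cv2
from scipy.spatial.transform import Rotation as R
from plant import r,snapshot,trace,spot_point
def save(n,im): cv2.imwrite('pics/'+n,im[:,:,::-1])
E
python3 - <<'E'
from h import *
print(r.state()['t'],r.grasp_offset)
a=snapshot('scene');b=snapshot('top')
save('s.png',a['img']);save('t.png',b['img'])
im=np.vstack([a['img'],b['img']]);save('st.png',cv2.resize(im,(800*512//768*768//800,768))[:600] if 0 else cv2.resize(np.hstack([a['img'],b['img']]),(800,300)))
np.set_printoptions(precision=4,suppress=True)
for n,p in(('scene',a),('top',b)):
  print(n,np.linalg.inv(p['camera_from_world'])[:3,3],p['K'][0,0],p['dist_coeffs'])
  for o in['lathe','slot','seat','nose','key','pulley','rest','paint_jar','screwdriver','nozzle']:
    print(o,[(np.array(d['position']).round(4),round(d['conf'],2)) for d in spot_point(o,p)][:4])
  for o in['key','pulley','spindle']:
    print(o,[(d['conf'],np.argwhere(d['region']).mean(0)[::-1].round(1),d['region'].sum()) for d in trace(o,p)][:4])
print(r.state()['t'])
E
```

```text
pics
0.0 0.0187
scene [ 1.1516 -0.3521  0.6063] 443.2636070044198 [-0.0082  0.      0.      0.      0.    ]
lathe [(array([ 0.5886, -0.1383, -0.0035]), 0.75)]
slot [(array([ 0.5905, -0.1268,  0.1331]), 0.97)]
seat [(array([ 0.5841, -0.1236,  0.1215]), 0.56)]
nose [(array([ 0.5833, -0.1038,  0.1222]), 0.91), (array([0.6411, 0.0713, 0.0006]), 0.4)]
key [(array([ 0.4557,  0.0642, -0.0021]), 0.5), (array([ 0.5882, -0.1411, -0.0024]), 0.27)]
pulley [(array([0.5227, 0.3903, 0.0261]), 0.76), (array([0.5705, 0.198 , 0.0269]), 0.64)]
rest [(array([ 0.5394,  0.3004, -0.001 ]), 0.69), (array([ 0.5883, -0.1397, -0.0024]), 0.54)]
paint_jar [(array([0.4331, 0.4514, 0.0006]), 0.84)]
screwdriver [(array([0.6897, 0.2415, 0.004 ]), 0.81)]
nozzle [(array([ 0.6438,  0.0696, -0.0004]), 0.55)]
key [(0.36, array([201. , 228.8]), np.int64(48))]
pulley [(0.96, array([280.9, 218.5]), np.int64(639)), (0.87, array([303.4, 194.7]), np.int64(587)), (0.61, array([324.1, 183. ]), np.int64(418))]
spindle [(0.88, array([ 53.7, 302.6]), np.int64(3822)), (0.66, array([320.8, 248.9]), np.int64(487))]
top [0.3995 0.1417 
[... 348 characters left out ...]

nose [(array([ 0.5794, -0.0994,  0.1224]), 0.88)]
key [(array([ 0.4566,  0.0604, -0.0006]), 0.5)]
pulley [(array([0.528 , 0.3906, 0.0292]), 0.7), (array([0.5439, 0.2974, 0.0385]), 0.64), (array([0.5738, 0.2024, 0.0305]), 0.59)]
rest [(array([ 0.5449,  0.2973, -0.0002]), 0.6)]
paint_jar []
screwdriver [(array([0.6858, 0.2419, 0.0019]), 0.56), (array([ 0.6431,  0.0726, -0.0017]), 0.27)]
nozzle []
key [(0.55, array([400.9, 177. ]), np.int64(871))]
pulley [(0.68, array([239.1, 197.5]), np.int64(204)), (0.5, array([175.9, 213.3]), np.int64(288)), (0.47, array([206.6, 206.4]), np.int64(237)), (0.35, array([425.8, 168.4]), np.int64(9004))]
spindle [(0.79, array([400. , 177.2]), np.int64(804))]
1.4
```

View pics/t.png

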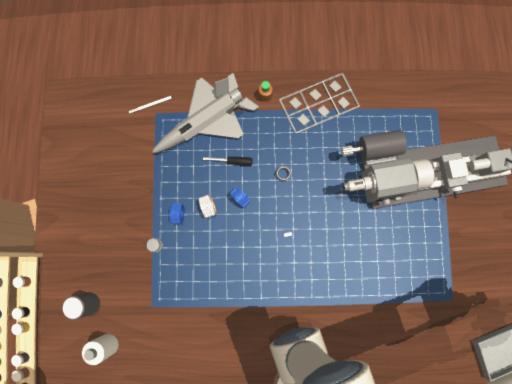

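View pics/s.png

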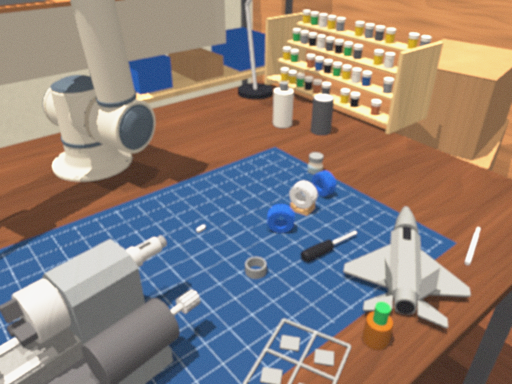

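Two blue look-alikes stand at top-view (176,213) and (239,197). The aluminium pulley sits in the wooden rest between them, at top (207,206) and scene (303,195), and it is the one that fits the description. The key is at top (288,235) and scene (201,228). Next I'll take close wrist views of the key, the spindle and the pulley.

```bash
cat >> h.py <<'E'
np.set_printoptions(precision=4,suppress=True)
def down(yaw,roll=0,ax=None):  # tool z down, tool x along yaw dir
    q=R.from_euler('z',yaw)*R.from_euler('x',np.pi)
    return q if ax is None else R.from_rotvec(np.array(ax)*roll)*q
def wsnap():
    s=r.state();p=snapshot('wrist');T=np.eye(4);T[:3,:3]=R.from_rotvec(s['orientation']).as_matrix();T[:3,3]=s['tcp_pos']
    p['W']=T@p['T_tool_cam'];return p
def look(target,d,q,off=(0,0,0)):
    T=np.load('T.npy');t=np.array(target)+off-q.apply((T@[0,0,d,1])[:3])
    r.reach(t,q.as_rotvec());r.pause(0.15);return wsnap()
def ray(p,uv):
    n=cv2.undistortPoints(np.array([[uv]],float),np.array(p['K']),np.array(p['dist_coeffs']))[0,0]
    v=p['W'][:3,:3]@[n[0],n[1],1];return p['W'][:3,3],v/np.linalg.norm(v)
def tri(obs):
    A=np.zeros((3,3));b=np.zeros(3)
    for p,uv in obs:
        c,v=ray(p,uv);M=np.eye(3)-np.outer(v,v);A+=M;b+=M@c
    return np.linalg.solve(A,b)
def proj(p,X):
    V=np.linalg.inv(p['W']);return cv2.projectPoints(np.array(X,float).reshape(-1,1,3),cv2.Rodrigues(V[:3,:3])[0],V[:3,3],np.array(p['K']),np.array(p['dist_coeffs']))[0][:,0]
def onplane(p,uv,z):
    c,v=ray(p,uv);return c+v*(z-c[2])/v[2]
E
python3 - <<'E'
from h import *
import pickle
p=snapshot('wrist');np.save('T.npy',p['T_tool_cam']);print(p['T_tool_cam'],p['K'][0,0],p['dist_coeffs'])
s=r.state();print(R.from_rotvec(s['orientation']).as_matrix())
q=R.from_rotvec(s['orientation'])
S={}
for n,t,pts,d in(('sp',(.586,-.12,.13),['slot','seat','nose'],.2),('key',(.456,.062,.0),['key'],.2),('pu',(.544,.298,.05),['pulley','rest'],.25)):
  yaw={'sp':0.165,'key':0.,'pu':.15}[n]
  for i,off in enumerate([(0,0,0),(-.05,0,0),(0,.05,0)]):
    try:p=look(t,d,down(yaw),off)
    except r.PlanningError as e: print(n,i,e);continue
    S[n,i]=p
    for o in pts: print(n,i,o,[(np.array(x['position']),x['conf']) for x in spot_point(o,p)][:2])
    if n=='key':
      tr=trace('key',p)
      if tr: p['reg']=tr[0]['region']
pickle.dump(S,open('S.pkl','wb'))
print(r.state()['t'])
a=[S[k]['img'] for k in (('sp',0),('key',0),('pu',0))if k in S]
save('w.png',cv2.resize(np.vstack([np.hstack([a[0],a[1]]),np.hstack([a[2],S.get(('pu',2),S[('pu',0)])['img']])]),(800,600)))
E
```

```text
[[ 0.0006 -0.9642 -0.2654  0.0672]
 [ 1.      0.0007 -0.      0.0005]
 [ 0.0002 -0.2654  0.9642 -0.1437]
 [ 0.      0.      0.      1.    ]] 317.5531752606714 [-0.0649  0.      0.      0.      0.    ]
[[ 0.9328  0.3605 -0.    ]
 [ 0.3605 -0.9328  0.    ]
 [-0.     -0.     -1.    ]]
sp 0 slot [(array([ 0.5895, -0.1272,  0.1292]), 0.6)]
sp 0 seat [(array([ 0.5824, -0.1284,  0.1204]), 0.56)]
sp 0 nose [(array([ 0.5866, -0.098 ,  0.1198]), 0.65)]
sp 1 slot [(array([ 0.5895, -0.1268,  0.1303]), 0.91)]
sp 1 seat [(array([ 0.5845, -0.1292,  0.1172]), 0.63)]
sp 1 nose [(array([ 0.5856, -0.1039,  0.1215]), 0.93)]
sp 2 slot [(array([ 0.5876, -0.127 ,  0.1283]), 0.96)]
sp 2 seat [(array([ 0.5857, -0.1298,  0.1167]), 0.66)]
sp 2 nose [(array([ 0.5867, -0.1032,  0.121 ]), 0.62)]
key 0 key [(array([ 0.4618,  0.0619, -0.0003]), 0.58)]
key 1 key [(array([0.4572, 0.0576, 0.0006]), 0.73)]
key 2 key [(array([0.4582, 0.0608, 0.0018]), 0.92)]
pu 0 pulley [(array([0.5253, 0.3913, 0.03  ]), 0.97), (array([0.548 , 0.2999, 0.0426]), 0.9)]
pu 0 rest []
pu 1 pulley [(array([0.525 , 0.3876, 0.0304]), 0.9), (array([0.5687, 0.2037, 0.0333]), 0.83)]
pu 1 rest []
pu 2 pulley [(array([0.5475, 0.303 , 0.0439]), 0.7), (array([0.526 , 0.3862, 0.0303]), 0.69)]
pu 2 rest []
10.275
```

View pics/w.png

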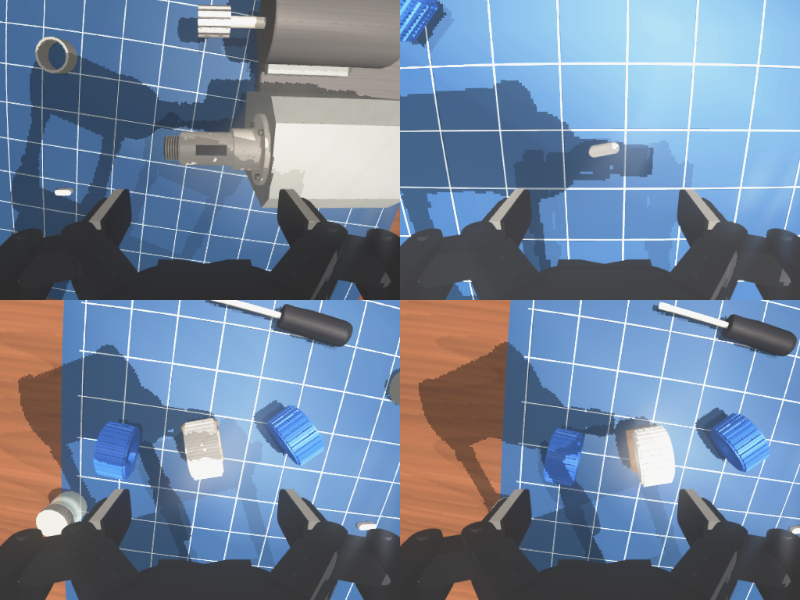

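The top-left tile shows the spindle with its dark slot at about (210,150), and the motor pulley at (230,20). The top-right tile shows the key at (603,150). The bottom tiles show the silver pulley between the two blue ones, at (203,447). The silver pulley is the one in the wooden rest. Enlarged crops of these come next, to measure and to confirm.

Run:
```python
from h import *
import pickle
S=pickle.load(open('S.pkl','rb'))
def crop(p,X,n=4,w=100,h=75):
  u,v=proj(p,X)[0].round().astype(int);x0,y0=u-w//2,v-h//2
  c=cv2.resize(p['img'][y0:y0+h,x0:x0+w],(w*n,h*n),interpolation=cv2.INTER_CUBIC)
  print(x0,y0);return c
a=[crop(S['sp',i],(.588,-.125,.134)) for i in range(3)]+[crop(S['pu',0],(.547,.300,.06))]
save('c.png',np.vstack([np.hstack(a[:2]),np.hstack(a[2:])]))
for i in range(3):
  p=S['key',i];u,v=proj(p,(.459,.0605,.005))[0].astype(int)
  g=p['img'].min(2);m=np.zeros_like(g);m[v-25:v+25,u-30:u+30]=g[v-25:v+25,u-30:u+30]>140
  c=max(cv2.findContours(m,0,1)[0],key=cv2.contourArea)
  rc=cv2.minAreaRect(c);b=cv2.boxPoints(rc);reg=p.get('reg')
  print(i,rc,cv2.contourArea(c), None if reg is None else cv2.minAreaRect(np.argwhere(reg)[:,::-1].astype(np.float32)))
  P=np.array([onplane(p,x,.0035) for x in b]);P0=onplane(p,rc[0],.0035);e1=P[1]-P[0];e2=P[2]-P[1]
  print(' center',P0,'len',np.linalg.norm(e1),np.linalg.norm(e2),'ang',np.arctan2(e1[1],e1[0]),np.arctan2(e2[1],e2[0]))
```

```text
218 156
234 75
298 168
207 155
0 ((260.7884521484375, 190.9423065185547), (15.493173599243164, 39.22322082519531), 78.69007110595703) 523.5 ((261.3735656738281, 190.9522247314453), (15.06558895111084, 37.62649154663086), 77.00537872314453)
 center [0.4598 0.0617 0.0035] len 0.024287544869790196 0.009927894901401666 ang -1.368469129471542 -2.935433463846093
1 ((262.5, 107.5), (49.0, 59.0), 90.0) 2891.0 ((261.5894775390625, 106.01904296875), (15.189676284790039, 42.27284240722656), 80.21759033203125)
 center [0.4594 0.0612 0.0035] len 0.033655228455539116 0.02772110000343297 ang -1.5702298036039157 -3.11898153299789
2 ((343.4999694824219, 189.49998474121094), (48.99999237060547, 58.99999237060547), 90.0) 1977.0 ((342.9120178222656, 188.51602172851562), (15.473591804504395, 40.42810821533203), 79.69515228271484)
 center [0.4591 0.0607 0.0035] len 0.036059390980709226 0.03160383738482635 ang -1.5674779197561541 -3.0475685157903816
```

View pics/c.png

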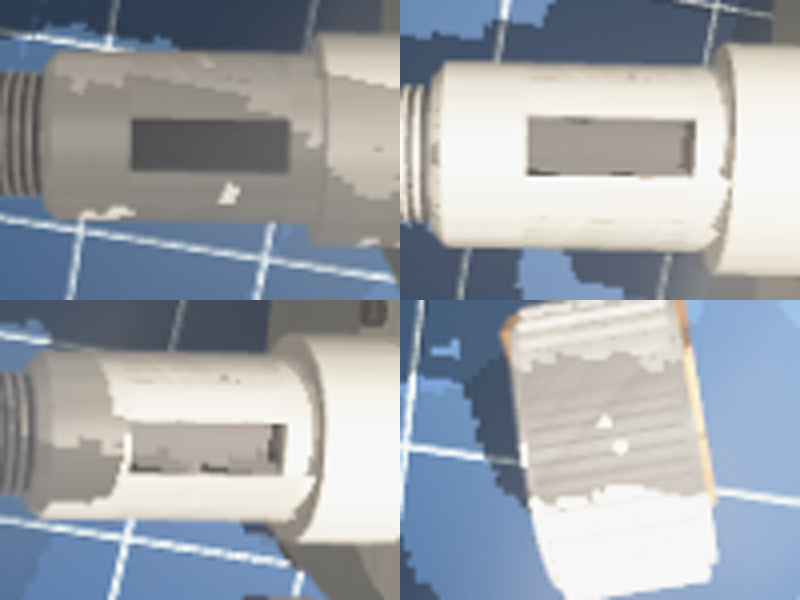

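The crops are clear: the silver pulley stands in the orange wooden rest, which confirms it. The slot's mouth corners are sharp, for example in tile 1 at (131,120) to (290,171). I'll fit the lathe pose and key pose next, then pick up the key.

```bash
cat > fit.py <<'E'
from h import *
import pickle
from scipy.optimize import least_squares
S=pickle.load(open('S.pkl','rb'))
O=[(218,156),(234,75),(298,168)]
C=[[(131,120),(290,120),(290,171),(131,172)],[(128,118),(296,120),(296,175),(128,175)],[(131,123),(285,124),(285,173),(131,172)]]
SIL=[[(100,55),(280,61),(100,219),(250,216)],[(100,62),(290,67),(60,243),(290,250)],[(100,52),(260,59),(100,218),(250,222)]]
f=lambda i,c:(O[i][0]+(c[0]+.5)/4-.5,O[i][1]+(c[1]+.5)/4-.5)
loc=np.array([[4.3,29.9],[4.3,5.1],[-4.3,5.1],[-4.3,29.9]])*1e-3
loc=np.c_[loc,np.full(4,.01332)]
def frame(v):
    x,y,yaw,th,z=v;return R.from_euler('z',yaw)*R.from_euler('y',th),np.array([x,y,z])
def res(v):
    q,o=frame(v);ax=q.apply([0,1,0]);e=[]
    for i in range(3):
        e.append((proj(S['sp',i],q.apply(loc)+o)-[f(i,c) for c in C[i]]).ravel())
        for c in SIL[i]:
            a,d=ray(S['sp',i],f(i,c));n=np.cross(d,ax);e.append([(abs((o-a)@n/np.linalg.norm(n))-.014)/.00063])
    return np.concatenate(e)
s=least_squares(res,[.59,-.145,.165,0,.12]);L=s.x
print('lathe x y yaw th z',L,'rms px',np.sqrt(np.mean(s.fun**2)));print(s.fun.round(1))
np.save('L.npy',L)
uv=[]
for i in range(3):
    p=S['key',i];rc=cv2.minAreaRect(np.argwhere(p['reg'])[:,::-1].astype(np.float32));uv.append((p,rc[0]))
    b=cv2.boxPoints(rc);P=np.array([onplane(p,x,.0035) for x in b]);P=P-P.mean(0);E=[P[1]-P[0],P[2]-P[1]];e=max(E,key=np.linalg.norm)
    print(onplane(p,rc[0],.0035),[np.linalg.norm(k) for k in E],np.arctan2(e[1],e[0])%np.pi)
print('tri',tri(uv))
E
python3 fit.py
```

```text
lathe x y yaw th z [ 0.5891 -0.1439  0.1497  0.1587  0.1205] rms px 0.7470712316731385
[ 0.1 -0.7  0.6 -0.2  0.3  0.9 -0.   0.1 -1.1 -2.  -0.5 -1.8 -0.3 -0.6
  0.5 -0.3  0.1  0.9 -0.5  0.1  0.5  0.2 -1.3 -0.6 -0.2 -0.9  0.5 -0.6
 -0.3  0.7 -0.8  0.5 -0.3 -1.4 -0.3  0.3]
[0.4598 0.0613 0.0035] [np.float64(0.023311057947587612), np.float64(0.009647644249847027)] 1.8033245355063616
[0.4603 0.0618 0.0035] [np.float64(0.024341778407968143), np.float64(0.008555187918792265)] 1.7366904520277955
[0.4598 0.0611 0.0035] [np.float64(0.02473925943839609), np.float64(0.010006327580733077)] 1.757558722720585
tri [0.4603 0.0615 0.0053]
```

```bash
cat >> h.py <<'E'
L=np.load('L.npy') if __import__('os').path.exists('L.npy') else None
def slotq(v=None):
    v=L if v is None else v
    q=R.from_euler('z',v[2])*R.from_euler('y',v[3]);return q,np.array([v[0],v[1],v[4]])
def toolq(q): return R.from_matrix(np.c_[q.apply([0,1,0]),q.apply([1,0,0]),q.apply([0,0,-1])])
E
python3 - <<'E'
from h import *
import pickle
k=np.array([.4601,.0614,0]);q=down(1.76)
r.reach(k+[0,0,.05],q.as_rotvec());r.movel(k+[0,0,.0035],speed=.08)
print(r.state()['force']);r.clamp(30);s=r.state();print(s['width'],s['gripper_force'],s['force'],s['tcp_pos'])
r.movel(k+[0,0,.08],speed=.15);print(r.state()['width'])
sq,o=slotq();tq=toolq(sq)
h=o+sq.apply([0,.0175,.0135+.045]);r.reach(h+[0,0,.05],tq.as_rotvec());r.movel(h,speed=.15);r.pause(.2)
p=wsnap();s=r.state();print(s['width'],s['force'],s['joints'],s['t'],s['tcp_pos']-h)
pickle.dump(p,open('h1.pkl','wb'))
u,v=proj(p,h)[0].astype(int);print(u,v);x0,y0=u-80,v-60
save('h1.png',cv2.resize(p['img'][y0:y0+120,x0:x0+160],(800,600),interpolation=cv2.INTER_CUBIC));print(x0,y0)
print(proj(p,sq.apply([[x,y,z] for x,y,z in((.0043,.0299,.01332),(.0043,.0051,.01332),(-.0043,.0051,.01332),(-.0043,.0299,.01332))])+o))
E
```

```text
[-0.2251  0.3028 -0.1728]
0.0060118030154852 30.52880086004734 [-0.7294 -0.4367  1.1129] [0.4602 0.0614 0.0037]
0.006724245802769683
0.006388059348679003 [ 0.3765 -0.1172 -0.3433] [-0.2301  0.2476  1.1552 -0.0616  1.8834 -0.3946] 15.9583 [ 0.0005 -0.      0.0015]
260 244
180 184
[[267.4163 195.8988]
 [267.1802 232.826 ]
 [253.8628 232.8293]
 [253.6415 195.8984]]
```

View pics/h1.png

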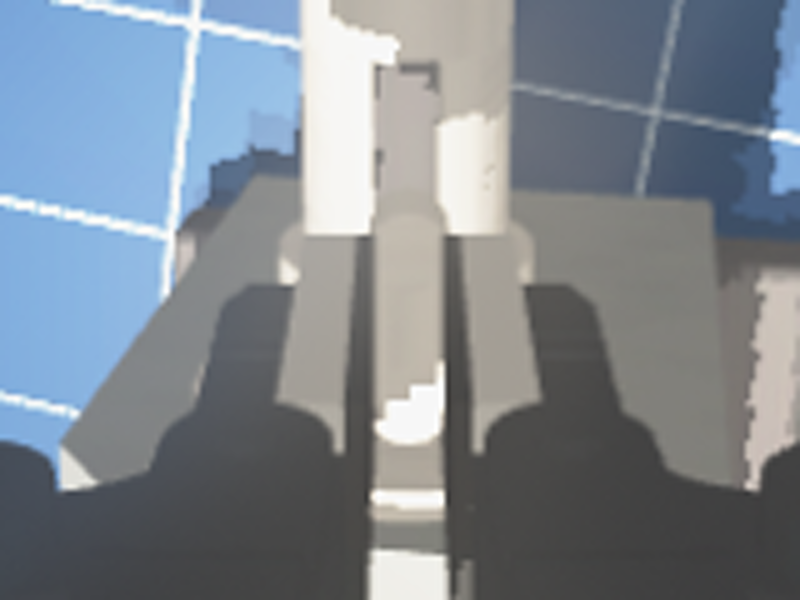

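The view shows the key held between the fingers, centred at about crop (410,330) with its ends at rows 215 and 445. The slot's free end is at row 65 with its sides at 377 and 438, and key and slot are nearly collinear. I'll compute their relative offset in the tool frame.

Run:
```python
from h import *
import pickle
p=pickle.load(open('h1.pkl','rb'));s=r.state();sq,o=slotq();tq=toolq(sq)
print(s['t'],s['tcp_pos'],'orient err deg',np.degrees((R.from_rotvec(s['orientation'])*tq.inv()).as_rotvec()))
loc=sq.inv().apply(s['tcp_pos']-o);print('tcp in slot frame',loc)
T=np.array(p['T_tool_cam'])
def tp(c,z):
    uv=(180+(c[0]+.5)/5-.5,184+(c[1]+.5)/5-.5)
    n=cv2.undistortPoints(np.array([[uv]]),np.array(p['K']),np.array(p['dist_coeffs']))[0,0]
    v=T[:3,:3]@[n[0],n[1],1];c0=T[:3,3];return (c0+v*(z-c0[2])/v[2])*1e3
zk=-.0033;zm=loc[2]-.0135
print('key sides',tp((374,330),zk),tp((446,330),zk),'ends',tp((410,215),zk),tp((410,445),zk))
print('slot sides',tp((376,110),zm),tp((438,110),zm),'end',tp((408,65),zm))
```

```text
15.9583 [ 0.5961 -0.1252  0.1797] orient err deg [-0.032  -0.1342  0.0054]
tcp in slot frame [0.0002 0.0174 0.0601]
key sides [-0.2088 -3.2043 -3.3   ] [-0.2045  3.754  -3.3   ] ends [11.6873  0.2625 -3.3   ] [-12.6744   0.288   -3.3   ]
slot sides [ 6.2635 -3.9391 46.5564] [ 6.2686  3.8511 46.5564] end [12.1479  0.0776 46.5564]
```

```bash
cat >> h.py <<'E'
def guard(cmd,dirn,dist,step,lim,axis=None,speed=.02,f0=None):
    """step cmd along dirn until force along -dirn exceeds lim; returns cmd, travelled, force"""
    dirn=np.array(dirn,float);f0=np.array(r.state()['force']) if f0 is None else f0;t=0
    while t<dist-1e-9:
        d=min(step,dist-t);cmd=cmd+dirn*d;t+=d;r.movel(cmd,speed=speed)
        f=np.array(r.state()['force'])-f0
        if -f@dirn>lim: break
    return cmd,t,f
E
python3 - <<'E'
from h import *
sq,o=slotq()
ex,ey,ez=sq.apply(np.eye(3))
c=o+sq.apply([-.0001,.01765,.0135+.010]);t0=r.state()['t']
r.movel(c,toolq(sq).as_rotvec(),speed=.05);r.pause(.3);s=r.state();print(s['t']-t0,sq.inv().apply(s['tcp_pos']-c)*1e3,s['force'],s['width'])
f0=np.array(s['force']);t0=s['t']
c,t,f=guard(c,-ez,.010,.001,4,f0=f0)
s=r.state();print('trav',t,'f',sq.inv().apply(f),'act',sq.inv().apply(s['tcp_pos']-o)*1e3,s['t']-t0,s['width'],s['t'])
np.save('c.npy',c);np.save('f0.npy',f0)
E
```

```text
1.1500000000000004 [ 0.0924 -0.0298  0.2958] [-0.0603 -0.6121 -0.2522] 0.006400956674272548
trav 0.01 f [-0.1106 -0.5448 -0.2822] act [-0.1266 17.6484 13.4118] 2.5 0.006406228377841381 19.6083
```

Run:
```python
from h import *
sq,o=slotq();ex,ey,ez=sq.apply(np.eye(3));c=np.load('c.npy');f0=np.load('f0.npy')
c,t,f=guard(c,-ez,.002,.0004,4,f0=f0)
s=r.state();print('trav',t,'f',sq.inv().apply(f),'act',sq.inv().apply(s['tcp_pos']-o)*1e3,s['width'],s['t'])
np.save('c.npy',c)
p=wsnap();u,v=proj(p,s['tcp_pos'])[0].astype(int);x0,y0=u-60,v-60
save('h2.png',cv2.resize(p['img'][y0:y0+90,x0:x0+120],(800,600),interpolation=cv2.INTER_CUBIC));print(x0,y0)
```

```text
trav 0.0008 f [-2.0632  1.58    4.1336] act [-0.0813 17.6433 13.2627] 0.006590934070577176 20.1083
201 186
```

View pics/h2.png

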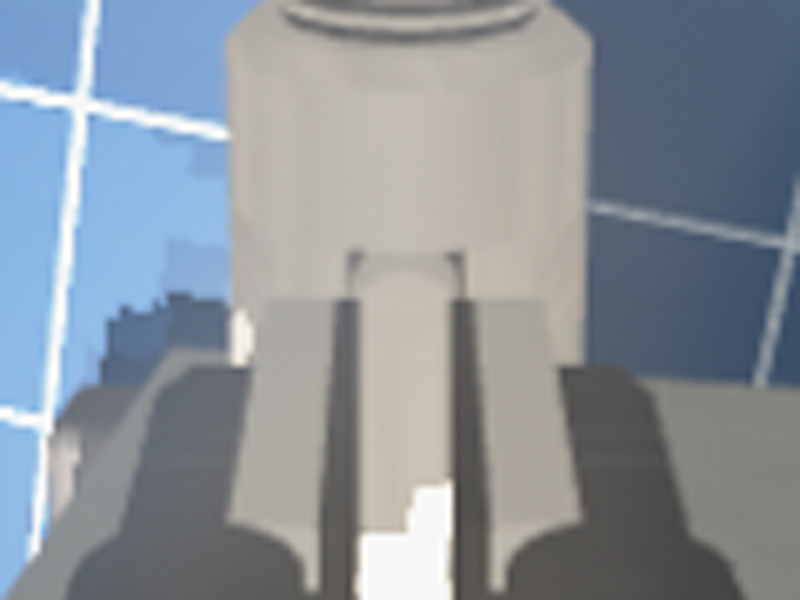

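The image shows the key's round end inside the slot's end at crop (405,255), so the key is in. I'll release it, then press it down with the shut fingertips.

Run:
```python
from h import *
sq,o=slotq();ex,ey,ez=sq.apply(np.eye(3));c=np.load('c.npy')
r.release();h=o+sq.apply([-.0001,.0175,.035]);r.movel(h,speed=.12);r.clamp(20)
r.movel(o+sq.apply([-.0001,.0175,.020]),speed=.05);r.pause(.2);s=r.state();f0=np.array(s['force'])
c,t,f=guard(o+sq.apply([-.0001,.0175,.020]),-ez,.006,.0005,6,f0=f0)
s=r.state();print('trav',t,'f',sq.inv().apply(f),'act',sq.inv().apply(s['tcp_pos']-o)*1e3,s['width'],s['t'])
r.movel(o+sq.apply([0,.0175,.040]),speed=.15)
r.release()
# look with camera upright over slot from free end
p=look(o+sq.apply([0,.0175,.015]),.17,toolq(sq));import pickle;pickle.dump(p,open('h3.pkl','wb'))
for n in('key','slot','pulley'): print(n,[(np.array(d['position']),d['conf']) for d in spot_point(n,p)][:2])
print('slot exp',o+sq.apply([0,.0175,.010]),r.state()['t'])
u,v=proj(p,o+sq.apply([0,.0175,.015]))[0].astype(int);x0,y0=u-60,v-45;print(x0,y0)
save('h3.png',cv2.resize(p['img'][y0:y0+90,x0:x0+120],(800,600),interpolation=cv2.INTER_CUBIC))
```

```text
trav 0.005000000000000001 f [-0.7723  2.1036  6.8304] act [ 0.064  17.459  16.5592] 0.00024370022240738004 25.15
key [(array([ 0.584 , -0.1274,  0.1326]), 0.68)]
slot [(array([ 0.5889, -0.1293,  0.1308]), 0.65)]
pulley []
slot exp [ 0.5881 -0.1263  0.1303] 26.85
201 147
```

View pics/h3.png

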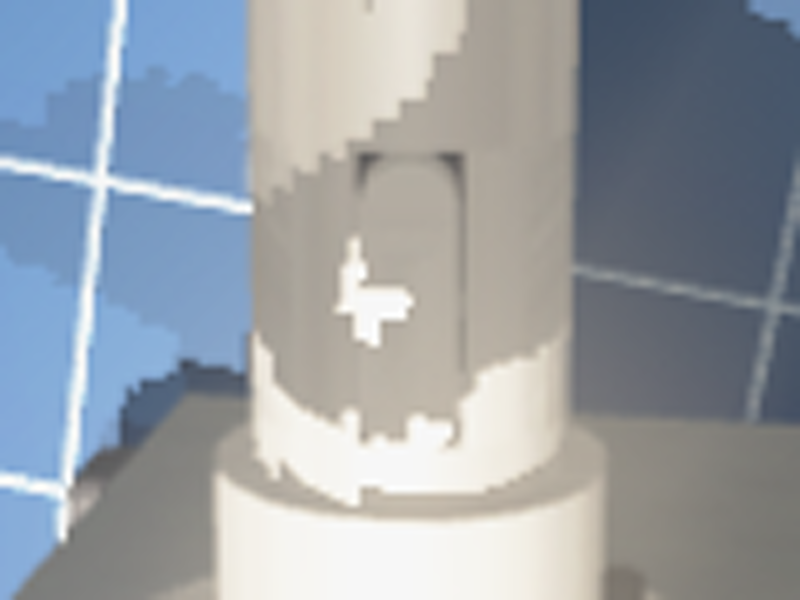

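The key lies flush and centred in the slot, at crop columns 358–465 with the spindle silhouette at 250–573, and the pressed height fits a fully seated key. Next I'll look at the pulley from the grasp yaw.

Run:
```python
from h import *
import pickle
L[4]=.120;L[0]-=.00018;np.save('L.npy',L)
sq,o=slotq();s=r.state()
r.movel(s['tcp_pos']+np.array([0,0,.05]),speed=.25)
S=[];A=[]
for off in((0,0,0),(.05,0,0)):
  p=look((.547,.300,.06),.22,down(np.pi/2+.32),off);S.append(p)
  for d in spot_point('pulley',p)[:3]: print(np.array(d['position']),d['conf'])
  for d in trace('pulley',p)[:3]:
    rg=d['region'];print('tr',d['conf'],cv2.minAreaRect(np.argwhere(rg)[:,::-1].astype(np.float32)))
  u,v=proj(p,(.547,.300,.06))[0].astype(int);x0,y0=max(u-60,0),v-45-30;print(x0,y0)
  A.append(cv2.resize(p['img'][y0:y0+150,x0:x0+120],(400,500),interpolation=cv2.INTER_CUBIC))
pickle.dump(S,open('p.pkl','wb'));save('p.png',np.hstack(A));print(r.state()['t'])
```

```text
[0.5688 0.2031 0.0308] 0.95
[0.5273 0.3878 0.027 ] 0.77
[0.5485 0.2982 0.0418] 0.59
tr 0.91 ((252.1000213623047, 295.3000183105469), (63.87788009643555, 72.06417846679688), 60.2551155090332)
tr 0.77 ((271.7938537597656, 53.870445251464844), (86.38945770263672, 59.98932647705078), 25.016895294189453)
tr 0.66 ((256.0, 191.0), (60.0, 82.0), 90.0)
201 115
[0.5684 0.2027 0.032 ] 0.96
[0.5231 0.3828 0.0316] 0.85
[0.5481 0.3    0.0434] 0.78
tr 0.87 ((197.73074340820312, 280.8461608886719), (58.798221588134766, 72.94307708740234), 56.3099365234375)
tr 0.83 ((192.1377716064453, 171.30673217773438), (57.24199676513672, 83.4276123046875), 87.61405944824219)
tr 0.75 ((205.79002380371094, 32.05531692504883), (90.44630432128906, 58.80167770385742), 22.109447479248047)
132 95
29.7583
```

View pics/p.png

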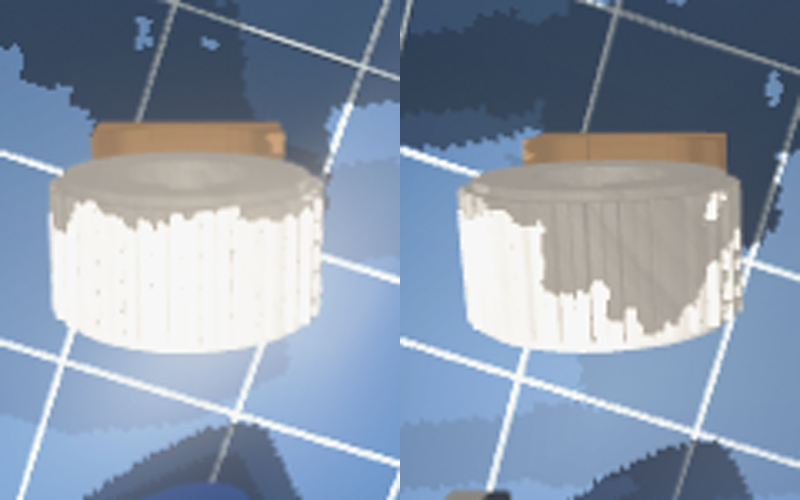

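The silver pulley is square to the tool at this yaw: the rest's edge is level at row 123 and the pulley is centred at column 186. I'll grasp it, carry it over and start it on the nose under force guard.

```bash
cat >> h.py <<'E'
def slide(c,sq,y_from,y_to,step,lim,f0,speed,k=4e-5,kt=0.):
    """advance along -y of the seat with small lateral compliance; stops at axial force lim or lateral 12 N"""
    ex,ey,ez=sq.apply(np.eye(3));y=y_from;out=[]
    while y>y_to+1e-9:
        d=min(step,y-y_to);y-=d;c=c-ey*d;r.movel(c,speed=speed)
        f=sq.inv().apply(np.array(r.state()['force'])-f0);out.append((round(y*1e3,1),f.round(1).tolist()))
        if f[1]>lim or np.hypot(f[0],f[2])>12: break
        for e,i in((ex,0),(ez,2)): c=c+e*np.clip(k*f[i] if abs(f[i])>1 else 0,-2e-4,2e-4)
    return c,y,f,out
E
python3 - <<'E'
from h import *
import pickle
p=pickle.load(open('p.pkl','rb'))[0];yw=np.pi/2+.32
a=np.array([np.cos(yw),np.sin(yw),0]);e=onplane(p,(256.5,219.8),.072);pc=e+a*.016;print('center est',pc)
pc=np.array([.547,.300,0])+a*np.clip(((pc-[.547,.300,0])@a*.5+(np.array([.5483,.2991,0])-[.547,.300,0])@a*.5),-.004,.004);print(pc)
q=down(yw)
r.reach(pc+[0,0,.11],q.as_rotvec());r.movel(pc+[0,0,.020],speed=.12)
s=r.state();print(s['force'],s['tcp_pos'])
r.clamp(60);r.pause(.2);s=r.state();print('grip',s['width'],s['gripper_force'],s['force'],s['tcp_pos'],s['t'])
h=.042-s['tcp_pos'][2];np.save('hh.npy',h)
r.movel(pc+[0,0,.17],speed=.3)
sq,o=slotq();tq=toolq(sq)
r.reach(o+sq.apply([0,.120,-h]),tq.as_rotvec());r.movel(o+sq.apply([0,.080,-h]),speed=.15);r.pause(.3)
s=r.state();print(s['t'],s['width'],s['force'],sq.inv().apply(s['tcp_pos']-o)*1e3,'h',h)
f0=np.array(s['force']);np.save('f0.npy',f0)
err=sq.inv().apply(s['tcp_pos']-o)-[0,.08,-h]
c=o+sq.apply([-err[0],.080,-h-err[2]])
c,y,f,out=slide(c,sq,.080,.052,.002,4,f0,.02)
for l in out:print(l)
s=r.state();print(s['t'],sq.inv().apply(s['tcp_pos']-o)*1e3)
np.save('c.npy',np.r_[c,y])
E
```

```text
center est [0.5444 0.2981 0.072 ]
[0.5473 0.2989 0.    ]
[-0.6176  0.8904 -0.4538] [0.5481 0.2992 0.0211]
grip 0.058760946229149326 67.71675372496247 [-19.4335  -7.5925  16.1875] [0.5438 0.298  0.0223] 31.5583
34.1833 0.058838349854031975 [ 0.0871 -1.0546 -1.8678] [  0.0956  80.6837 -19.5778] h 0.019681873520504715
(78.0, [-0.2, 1.2, -0.4])
(76.0, [0.4, 1.4, 0.0])
(74.0, [-0.3, 1.2, -0.5])
(72.0, [-0.6, 1.4, 0.1])
(70.0, [-0.1, 1.3, 0.4])
(68.0, [-0.0, 0.4, 0.1])
(66.0, [-0.2, 1.0, 0.4])
(64.0, [0.2, 1.8, -0.1])
(62.0, [-0.1, 2.3, 0.4])
(60.0, [0.3, 0.4, 0.1])
(58.0, [0.2, 1.3, 0.4])
(56.0, [0.3, 1.0, 0.3])
(54.0, [-0.2, 1.8, -0.2])
(52.0, [0.2, 1.5, -0.5])
37.6833 [ -0.102   51.9211 -19.7911]
```

The bore passed over the nose with no force. The gripper shifted while closing on the pulley, so I'll check the keyway's roll before it meets the key.

Run:
```python
from h import *
import pickle
p=wsnap();pickle.dump(p,open('r.pkl','wb'));sq,o=slotq()
print(proj(p,o+sq.apply([[0,.068,0],[0,.068,.0184],[0,.068,.03],[-.03,.068,0],[.03,.068,0],[0,.044,.0],[.014,.068,0]])))
u,v=proj(p,o+sq.apply([0,.068,.010]))[0].astype(int);x0,y0=u-48,v-40;print(x0,y0)
save('r.png',cv2.resize(p['img'][y0:y0+72,x0:x0+96],(800,600),interpolation=cv2.INTER_CUBIC))
```

```text
[[261.2805 231.21  ]
 [261.2968 250.4369]
 [261.3099 265.8714]
 [189.9009 231.0492]
 [332.6523 231.1196]
 [261.2459 281.816 ]
 [294.6748 231.1991]]
213 200
```

View pics/r.png

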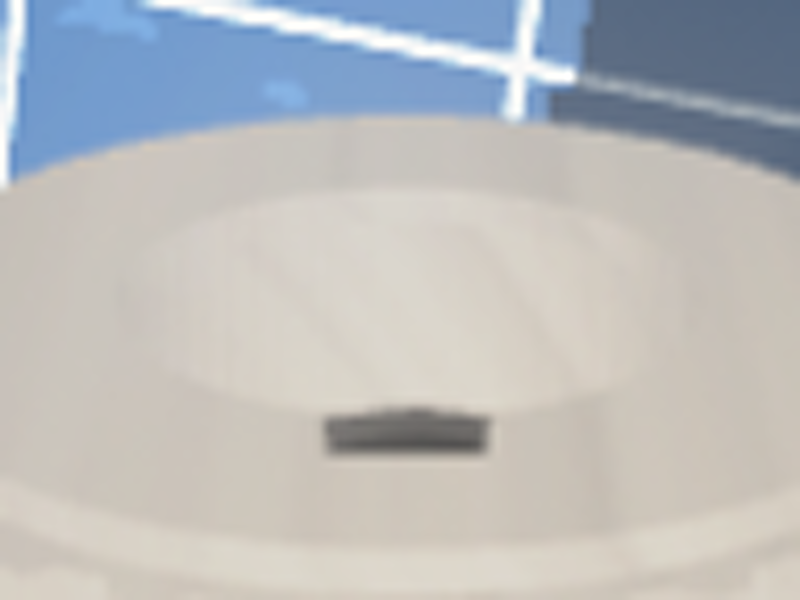

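The keyway sits level and centred on top, at crop (406,435) against the predicted (406,424), so there is no roll error. I'll slide it on.

Run:
```python
from h import *
sq,o=slotq();a=np.load('c.npy');c,y=a[:3],a[3];f0=np.load('f0.npy')
c,y,f,out=slide(c,sq,y,.010,.0015,20,f0,.02)
for l in out[::2]+out[-1:]:print(l)
s=r.state();print(s['t'],sq.inv().apply(s['tcp_pos']-o)*1e3,y)
np.save('c.npy',np.r_[c,y])
```

```text
(np.float64(50.5), [0.4, 0.8, 0.8])
(np.float64(47.5), [-0.5, 1.8, 0.3])
(np.float64(44.5), [-1.1, 1.5, -0.6])
(np.float64(41.5), [0.1, 1.2, 0.1])
(np.float64(38.5), [0.3, 3.0, -0.1])
(np.float64(35.5), [0.1, 5.5, 0.3])
(np.float64(32.5), [1.4, 6.6, 0.5])
(np.float64(29.5), [0.8, 8.4, 0.9])
(np.float64(26.5), [0.4, 9.0, 1.7])
(np.float64(23.5), [0.8, 11.2, 0.9])
(np.float64(20.5), [0.1, 12.2, 1.5])
(np.float64(17.5), [-0.4, 11.1, 1.1])
(np.float64(14.5), [-0.5, 14.2, 1.2])
(np.float64(11.5), [-1.6, 24.8, 2.8])
(np.float64(11.5), [-1.6, 24.8, 2.8])
44.4833 [  0.028   17.2112 -19.4604] 0.011499999999999967
```

Run:
```python
from h import *
sq,o=slotq();a=np.load('c.npy');c,y=a[:3],a[3];f0=np.load('f0.npy');ex,ey,ez=sq.apply(np.eye(3))
def st(): s=r.state();return sq.inv().apply(s['tcp_pos']-o)*1e3,sq.inv().apply(np.array(s['force'])-f0),s['t']
print(*st());r.movel(c-ey*.0005,speed=.02);r.pause(.2);print(*st())
c=c+ey*.0047;r.movel(c,speed=.02);r.pause(.2);print(*st())
r.release();r.pause(.1);print(*st())
r.movel(np.array(r.state()['tcp_pos'])+ez*.08+[0,0,.0],speed=.15)
p=look(o+sq.apply([0,.016,.02]),.2,toolq(sq))
for n in('pulley','seat','slot','key'):print(n,[(sq.inv().apply(np.array(d['position'])-o)*1e3,d['conf']) for d in spot_point(n,p)][:2])
for z in(.03,):print(proj(p,o+sq.apply([[0,.032,z],[0,0,z],[0,.032,.0184],[.0045,.032,.0184],[0,.044,.014],[0,.056,.01]])))
u,v=proj(p,o+sq.apply([0,.03,.02]))[0].astype(int);x0,y0=u-80,v-60;print(x0,y0,r.state()['t'])
save('f.png',cv2.resize(p['img'][y0:y0+120,x0:x0+160],(800,600),interpolation=cv2.INTER_CUBIC))
```

```text
[  0.028   17.2112 -19.4604] [-1.5568 24.7948  2.8081] 44.4833
[ -0.0147  17.2083 -19.4839] [-1.3491 25.6144  2.2687] 44.9333
[  0.044   17.1908 -19.3779] [1.1005 9.1512 0.1505] 45.5417
[ -0.1542  15.7702 -19.0068] [0.2083 1.4833 1.7076] 46.0333
pulley [(array([ 2.972 , 17.4282,  4.2228]), 0.56)]
seat []
slot []
key [(array([ 1.6694, 44.4129,  0.3685]), 0.5)]
[[262.2465 171.5599]
 [262.1581 223.088 ]
 [262.2081 167.8359]
 [269.4818 167.8443]
 [262.2253 147.5397]
 [262.243  127.5747]]
182 111 47.3667
```

View pics/f.png

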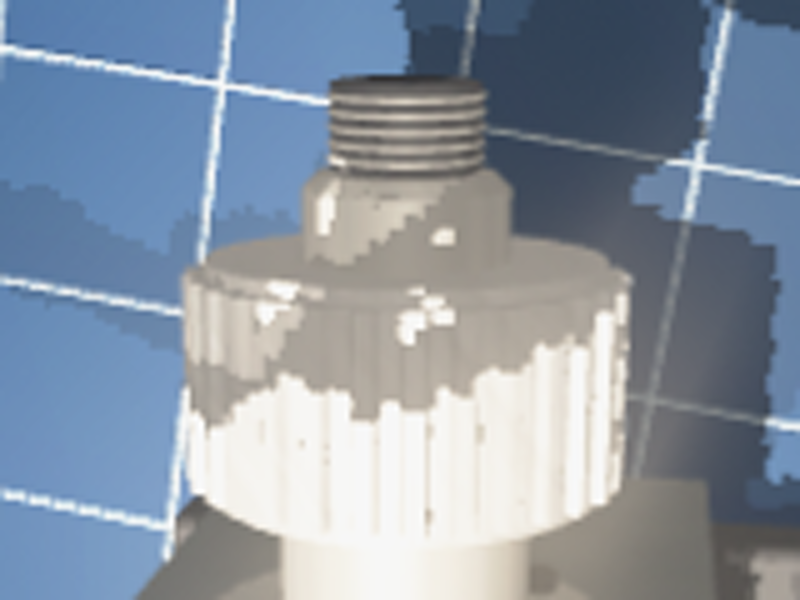

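The pulley is on the spindle and square, with the threaded tip protruding at crop (405,120). It stopped dead under a 25 N push, at 16.0 mm once the measured grip offset is included, which is home. The gripper is clear, so I'll hand in.

```bash
python3 -c "
from h import *
print(r.job_done(),r.state()['t'])"
```

```text
the job is handed in; nothing more can be done
the job is handed in; nothing more can be done
```

I seated the key in the slot, slid the pulley on until it stopped solid at the shoulder, released it with the gripper clear, and handed the job in at about 47 s. The verdict was not shown, and home is judged from the solid stop under a 25 N push and a calculated position, because the gap at the shoulder could not be seen.

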